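# Hang the spanner on the T-peg holder

## Robot

A 6-joint arm with a two-finger parallel gripper is mounted at the origin on a cart in front of the work surface, level with it; the furniture and walls round the work are solid. World frame = base frame: x ahead of the robot, y to its left, z up, the work surface at z = 0. Lengths are in mm, angles in rad, forces in N, time in s.
With the tool pointing down it reaches from about 300 to 775 mm from the base axis. Payload 14.6 kg.
Tool frame: the origin (TCP) lies between the finger pads; the fingertips stand 8 mm ahead of it and the grasp point (between the pads) lies 11 mm behind it; y points along the fingers, x is the direction in which the jaws open and shut, and the axes are right-handed (so a half turn about y gives the same grasp; the last joint's range is limited). The gripper opens to 94 mm and grips with 3 to 60 N. Pads are 16 mm wide; open, the fingers measure 119 mm over their backs; the gripper's body (75 mm by 177 mm) begins 78 mm behind the grasp point.
Start: joints at [1.243, 0.3, 1.521, -0, 1.321, -0.067], TCP at [141.817, 531.392, 213.446] pointing down, gripper open.
Joint ranges: [-3.03, 3.03], [-0.79, 2.21], [0.23, 2.52], [-1.04, 4.18], [0, 3.07], [-2.55, 2.55]. Speed limits (rad/s): [2.22, 2.22, 2.57, 3.14, 3.14, 3.14].

## Interface

Orientations are given as [roll, pitch, yaw] about the fixed x, y, z axes, in that order (R = Rz(yaw) Ry(pitch) Rx(roll)).
In Python, from cell import read_state, imaging, order gives the robot as it stands. The module is installed in compiled form; this text tells all that it offers.
- The arm moves only by the shell command python3 -m handwheel 'ROWS' [FORCE]. ROWS is JSON, a list that holds one entry, the list of rows, each a list of 7 numbers: the shift along the tool's x, y, z in mm, then the turn, a rotation vector about the tool's x, y, z in degrees, then the opening, from -1 (shut) to 1 (fully open), so that 0 is half open. A call has 1 to 5 rows; each row is the pose to reach, as a shift and turn from the pose measured when the call began, along the tool's axes at that moment; what a row does not reach only later rows make up. A row lasts 1/12 s, in which the tool goes at most 41.7 mm and 7.16 degrees, less where a joint would pass 70% of its speed; a pose out of reach is approached as far as the arm can. A call with a gripper value outside its range is refused whole. The fingers move at their own pace and stop on an object; FORCE is the grip in N (left out, the last holds). Time passes only in rows, so rows that repeat a pose let the fingers close. It gives the time, the measured TCP pose, the force and the opening at its end, in the units of the state.
- read_state(): the state, without advancing time (a new reading comes with each control period).
- imaging.camera(name): name is "scene" or "top" or "wrist"; returns (picture, depth): 384x512x3 uint8, red, green, blue; 384x512 float32, mm along the optical axis (not along the pixel's ray), 0 where there is no reading.
- imaging.get_calibration(name): a dict with "mtx" (3x3 intrinsics, pixels), "world_from_camera" (4x4, takes a point from camera to world coordinates); the wrist camera has in their place "hand_eye" (4x4, takes a point from camera to tool coordinates, whose origin is the TCP and whose axes are the tool frame's). Camera axes: x right, y down, z forward; pixel columns grow to the right and rows downward; lengths in mm; the calibration is good to about 2 mm. The wrist camera is an equidistant fisheye: a pixel r from the principal point sees the ray r / f radians off the axis. A picture is of the moment at which its call begins: read the wrist's pose just before it. get_calibration takes no time and is no camera call.
- order.sign_off(): hands the job in, once; it reports no verdict.
The state is a dict: "clock": time; "joints": joint angles; "qd": joint speeds; "effort": joint torques, N m; "eef_pos": TCP position; "eef_rot": TCP orientation; "wrist_force": force on the tool from outside, world axes, zero at the start; "moment": the same for the moment, N m; "finger_gap": finger opening in mm.
Only numpy, scipy, OpenCV 4.12 (cv2) and the standard library are available. Lean on these libraries where they do the work, as an engineer would, in place of code of your own. Each camera call takes 0.05 s, during which the arm holds its last target.

## Task

Hang the flat spanner that lies in the wooden rest on the T-headed peg of the metal holder: hold it with its handle out to the side so that the slot of its eye lines up with the crossbar, slide it on past the crossbar, and let the handle swing down a quarter turn so that the crossbar locks it and it hangs still. The height at which the peg is clamped differs each time and must be felt or seen; leave the tin, the jar and the loupe where they are.

Things in the scene. Friction and masses are not known exactly. Their poses are not given: they have to be found in the camera images.
- spanner: Flat steel spanner, 10 mm thick, 0.14 kg. Origin: centre of its eye; x: axis of the eye (through the thickness); the handle runs along -y. Head 47 mm along y, 34 along z. Its eye: slot 35 mm long (y), 11 mm wide (z), widened to a 17 mm square in the middle. At the start it stands on edge in the rest, x and y level, z up, eye 60 mm high. Hanging, its y points straight up.
- handle_mid (a point): Middle of the spanner's handle, 63.5 mm from the eye; axes as the spanner's. The handle is a plain bar 10 mm thick (x), 22 mm high (z), from 22 to 99 mm from the eye, then two fork prongs to 118 mm. Centre of mass about 45 mm from the eye. Grip it here from above, across the 10 mm.
- rest: Wooden rest, fixed; x, y, yaw as the spanner's at the start, origin on the bench under the eye. Base board 8 mm thick. Two saddles, 8 mm thick, 44 mm wide (x), at y = -35 and -92 mm, hold the handle in 13 mm wide notches; their horns reach 63 mm above the bench. Between the saddles (y = -39 to -88 mm) the handle is free.
- stand: Metal holder, screwed down; origin on the bench under its column's axis. Foot 12 mm high, x -86 to 20, y +-35 mm. From the column (30 mm wide collar to 128 mm high) rises a rod, clamped at an unreported height; the clamp holds up to 60 N. The rod bears a block, x -22 to 12, y +-12 mm: its flat top is the holder's highest point, 12 mm above the peg's axis. The peg leaves its front face along -x.
- peg_lowest (a point): On the holder at x = -29 mm, 165 mm above the bench, axes as the holder's: the seat's centre if the peg were clamped lowest; the real peg is 0 to 40 mm higher. Peg: level post of 13 mm diameter, x -22 to -36 mm, then a round crossbar 7 mm thick, 30 mm long, level along y, x -36 to -43 mm. Spanner home: eye centre x -27 (touching the block) to -31 mm; it hangs 5 mm below the peg's axis.
- tin: Bystander: grey round parts tin with a press lid, 39 mm across, 22 mm high; origin under its centre.
- jar: Bystander: small glass jar with a black lid, 45 mm across, 40 mm high; origin under its centre.
- loupe: Bystander: black flared eye loupe, 36 mm across, 39 mm high; origin under its centre.

How it is judged (in metres and radians):
On the way, in this order (a step that is already met when the one before it is completed fails the run):
1. the spanner is lifted clear of the rest (height (world z) of spanner above 0.1 m and contact force between spanner and rest below 0.01 N), for 0.1 s.
2. its eye is slid over the T-head, handle out to the side (x of spanner in the frame of stand between -0.036 and -0.023 m and y of spanner in the frame of stand between -0.009 and 0.009 m and z of spanner in the frame of stand between 0.145 and 0.215 m and angle between spanner's own y axis and vertical above 1.2 rad), for 0.05 s.
At the end, for the whole second after the job is handed in: Spanner hangs on the peg: eye centre 23 to 36 mm before the column axis, within 9 mm sideways, 145 to 215 mm high; handle straight down within 0.2 rad, eye axis along the peg within 0.4 rad; borne by the holder, released, at rest. Tin, jar and loupe moved under 30 mm (x of spanner in the frame of stand between -0.036 and -0.023 m and y of spanner in the frame of stand between -0.009 and 0.009 m and z of spanner in the frame of stand between 0.145 and 0.215 m and angle between spanner's own y axis and vertical below 0.2 rad and angle between the x axis of spanner and the x axis of stand, either way round below 0.4 rad and contact force between spanner and stand above 0.2 N and contact force between spanner and the fingers below 0.01 N and linear speed of spanner below 0.03 m/s and angular speed of spanner below 0.4 rad/s and distance of each of tin, jar, loupe from where it was at the start of the episode below 0.03 m); the robot touches nothing.
It fails at once if the tin is shoved more than 30 mm (distance of tin from where it was at the start of the episode above 0.03 m).
It fails at once if the jar is shoved more than 30 mm (distance of jar from where it was at the start of the episode above 0.03 m).
It fails at once if the loupe is shoved more than 30 mm (distance of loupe from where it was at the start of the episode above 0.03 m).
It also fails if it takes over 51 s, if anything falls off the work surface, if the arm or the gripper's body presses on something with over 40 N, if the wrist force passes 120 N, or if a joint passes its speed limit or range.

## Working session

There is one attempt and no reset: what is moved stays moved. The work goes in short steps, Python scripts to look and compute and a shell command to move; the robot and the scene stay as the last step left them, time stands still between calls to the robot, and variables do not carry over. Pictures are saved under pics/ and viewed, and the job is handed in when it is done.

```bash
mkdir -p pics; ls
python3 - <<'E'
from cell import read_state, imaging, order
import cv2, numpy as np
s=read_state(); print(s)
for n in ["scene","top","wrist"]:
    print(n, imaging.get_calibration(n))
for n in ["scene","top","wrist"]:
    p,d=imaging.camera(n)
    cv2.imwrite(f"pics/{n}0.png",p[:,:,::-1]); np.save(f"{n}0_d.npy",d); np.save(f"{n}0_p.npy",p)
E
```

```text
pics
{'clock': 0.0, 'joints': array([ 1.24339673e+00,  3.00449460e-01,  1.52158621e+00, -7.50233782e-06,
        1.32071327e+00, -6.66311570e-02]), 'qd': array([ 0.00024507, -0.00017348,  0.00242654,  0.00060599,  0.00141969,
        0.00010944]), 'effort': array([-3.41002451e-03, -5.31813097e+01, -3.52733731e+01,  7.07258773e-02,
        2.44798616e-02, -1.35742207e-04]), 'eef_pos': array([141.74031836, 531.15378845, 212.89603085]), 'eef_rot': array([-1.57072659e+00,  1.15419971e-03,  1.31002978e+00]), 'wrist_force': array([-1.04042406, -1.37916221,  0.7839303 ]), 'moment': array([0.0446433 , 0.0249239 , 0.03236982]), 'finger_gap': 93.98559281162193}
scene {'mtx': array([[382.77631532,   0.        , 259.14333529],
       [  0.        , 382.77631532, 192.09649251],
       [  0.        ,   0.        ,   1.        ]]), 'world_from_camera': array([[ 8.62504230e-01, -3.71270662e-01,  3.43867051e-01,
         1.65340342e+02],
       [-5.05750673e-01, -6.09051994e-01,  6.10959839e-01,
        -6.83749268e+02],
       [-1.73985511e-02, -7.00866438e-01, -7.13080309e-01,
         8.46291302e+
[... 444 characters left out ...]
+01],
       [-7.87471371e-03, -1.14706498e-01, -9.93368214e-01,
         1.04914607e+03],
       [ 0.00000000e+00,  0.00000000e+00,  0.00000000e+00,
         1.00000000e+00]])}
wrist {'mtx': array([[297.31863964,   0.        , 254.46087053],
       [  0.        , 297.31863964, 190.18476529],
       [  0.        ,   0.        ,   1.        ]]), 'hand_eye': array([[ 9.99999424e-01,  6.76525929e-04, -8.32900407e-04,
         3.64115619e-02],
       [ 9.66963335e-04, -2.31652300e-01,  9.72798169e-01,
        -1.71332409e+02],
       [ 4.65179890e-04, -9.72798414e-01, -2.31652821e-01,
         6.65163055e+01],
       [ 0.00000000e+00,  0.00000000e+00,  0.00000000e+00,
         1.00000000e+00]])}
```

View pics/scene0.png

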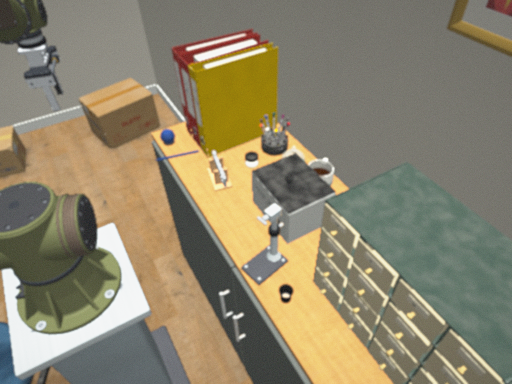

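View pics/top0.png

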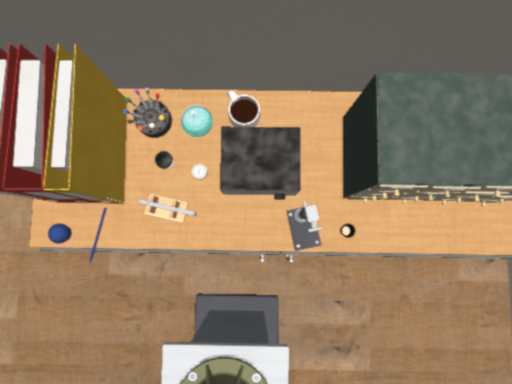

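View pics/wrist0.png

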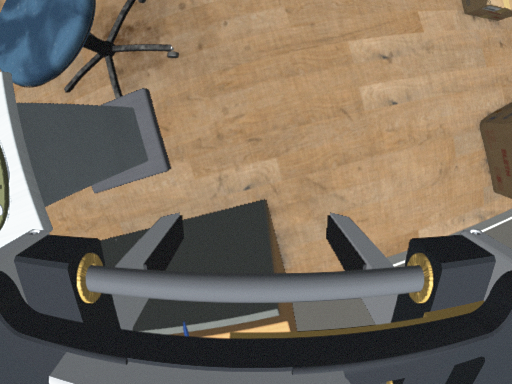

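Top view: rest with spanner near (168,208), holder near (307,220) with block at about (311,213); jar/tin/loupe near (200,171), (164,160), (347,230). I'll zoom in.

Run:
```python
import cv2, numpy as np
p=np.load("top0_p.npy")[:,:,::-1]
a=cv2.resize(p[180:255,120:220],None,fx=4,fy=4,interpolation=cv2.INTER_CUBIC)
b=cv2.resize(p[180:255,270:370],None,fx=4,fy=4,interpolation=cv2.INTER_CUBIC)
q=np.load("scene0_p.npy")[:,:,::-1]
c=cv2.resize(q[140:215,180:280],None,fx=4,fy=4,interpolation=cv2.INTER_CUBIC)
e=cv2.resize(q[195:285,230:330],None,fx=4,fy=4,interpolation=cv2.INTER_CUBIC)[:300]
cv2.imwrite("pics/zoom.png",np.vstack([np.hstack([a,b]),np.hstack([c,e])]))
```

```text
(no output)
```

View pics/zoom.png

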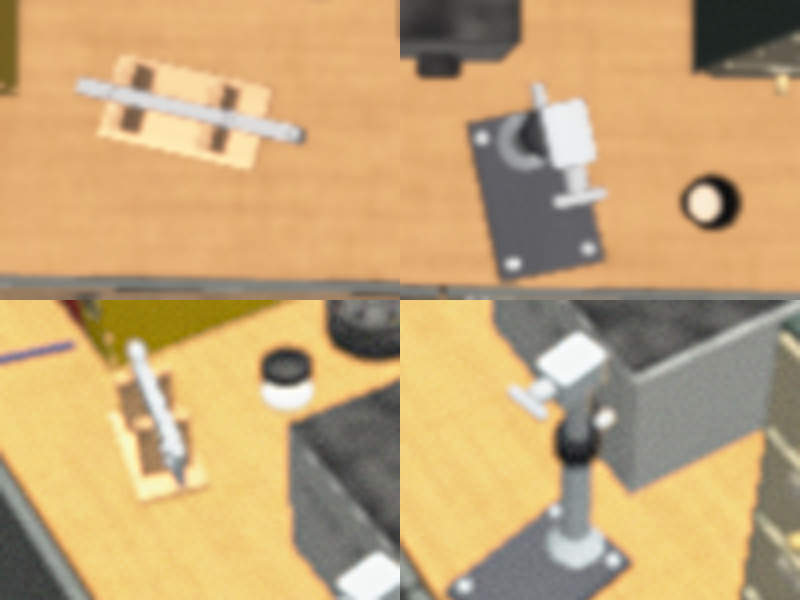

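```bash
cat > h.py <<'E'
import numpy as np, cv2
from cell import read_state, imaging, order
from scipy.spatial.transform import Rotation as R
def cloud(name,d):
    c=imaging.get_calibration(name); K=c["mtx"]; T=c["world_from_camera"]
    v,u=np.mgrid[0:384,0:512]
    P=np.stack([(u-K[0,2])/K[0,0]*d,(v-K[1,2])/K[1,1]*d,d],-1)@T[:3,:3].T+T[:3,3]
    P[d==0]=np.nan
    return P
def ray(name,u,v,z):
    c=imaging.get_calibration(name); K=c["mtx"]; T=c["world_from_camera"]
    r=T[:3,:3]@np.array([(u-K[0,2])/K[0,0],(v-K[1,2])/K[1,1],1]); o=T[:3,3]
    return o+r*(z-o[2])/r[2]
def tool():
    s=read_state(); return R.from_euler('xyz',s['eef_rot']).as_matrix(), s['eef_pos']
E
python3 - <<'E'
from h import *
for n in ["top","scene"]:
    d=np.load(n+"0_d.npy"); P=cloud(n,d); np.save(n+"0_P.npy",P)
P=np.load("top0_P.npy"); p=np.load("top0_p.npy").astype(int)
np.set_printoptions(precision=1,suppress=True,linewidth=200)
# bench
print("bench z", np.nanmedian(P[240:248,120:280,2]), "box", np.nanmedian(P[140:180,235:290],axis=(0,1)), "cabinet",np.nanmedian(P[100:170,390:500],axis=(0,1)))
# spanner
m=np.zeros((384,512),bool); m[195:222,135:200]=1
sat=p.max(-1)-p.min(-1)
ms=m&(sat<40)&(p.min(-1)>90)&(P[...,2]>40)
q=P[ms]; print("spanner px",len(q),q[:,2].min(),q[:,2].max())
o=q[:,:2].mean(0); u,s,vt=np.linalg.svd(q[:,:2]-o); ax=vt[0]; t=(q[:,:2]-o)@ax
print(o,ax,t.min(),t.max())
for a in np.arange(t.min(),t.max(),8):
    k=(t>=a)&(t<a+8); print(a,k.sum(),np.median(q[k],axis=0),q[k,2].max())
# stand
m[:]=0; m[195:260,275:330]=1
q=P[m&(P[...,2]>150)]; print("stand high", len(q)); 
print(np.histogram(q[:,2],bins=np.arange(150,240,5)))
E
```

```text
bench z 0.21425956528901224 box [602.3 -83.4 133. ] cabinet [ 625.5 -428.7  299.2]
spanner px 221 41.40518782001948 80.25130060360698
[491.6 145.4] [0.2 1. ] -69.04323838909055 69.34615206815974
-69.04323838909055 15 [478.3  81.3  77.2] 79.44029819036155
-61.04323838909055 13 [478.2  89.   77.8] 80.25130060360698
-53.04323838909055 13 [480.6  98.2  76.8] 79.87724075914446
-45.04323838909055 13 [482.7 105.7  79. ] 79.84375809002506
-37.04323838909055 11 [485.  113.2  77.3] 80.04182340234763
-29.043238389090547 12 [486.2 120.6  76.9] 79.93734145755104
-21.043238389090547 16 [488.9 129.5  71.3] 74.70650418701155
-13.043238389090547 10 [490.  136.7  71.4] 72.64864397542453
-5.043238389090547 12 [492.3 144.   70.5] 73.58841193289106
2.956761610909453 11 [492.3 151.4  71.3] 74.77640797386823
10.956761610909453 13 [494.4 159.9  71.4] 74.02313784227647
18.956761610909453 11 [496.6 166.9  71.2] 75.91949452736594
26.956761610909453 13 [499.2 176.6  70.1] 74.26155394554917
34.95676161090945 13 [499.2 183.9  71. ] 74.54916987164302
42.95676161090945 13 [501.3 189.7  70.8] 73.54156938842459
50.95676161090945 16 [503.4 198.2  74.7] 79.00788094508971
58.95676161090945 11 [503.4 207.9  73.9] 75.33614009109294
66.95676161090945 5 [505.9 212.3  75.7] 76.79409822654009
stand high 281
(array([  0,   0,   0,   0,   0,   4,   7,  49,  51, 166,   4,   0,   0,   0,   0,   0,   0]), array([150, 155, 160, 165, 170, 175, 180, 185, 190, 195, 200, 205, 210, 215, 220, 225, 230, 235]))
```

Run:
```python
from h import *
np.set_printoptions(precision=3,suppress=True,linewidth=200)
P=np.load("top0_P.npy"); p=np.load("top0_p.npy").astype(int)
sat=p.max(-1)-p.min(-1)
m=np.zeros((384,512),bool); m[195:222,135:200]=1
ms=m&(sat<40)&(p.min(-1)>90)&(P[...,2]>40)
q=P[ms]; o=q[:,:2].mean(0); ax=np.linalg.svd(q[:,:2]-o)[2][0]; t=(q[:,:2]-o)@ax
print("ax",ax,"yaw of +y_handle dir deg",np.degrees(np.arctan2(ax[1],ax[0])))
for c in (-46,17.5): print(c,o+c*ax)
# stand foot: dark, z~12
for n in ["top","scene"]:
    P=np.load(n+"0_P.npy"); p=np.load(n+"0_p.npy").astype(int)
    near=(abs(P[...,0]-450)<120)&(abs(P[...,1]+200)<90)
    foot=near&(P[...,2]>8)&(P[...,2]<16)
    print(n,"foot",foot.sum())
    r=cv2.minAreaRect(P[foot][:,:2].astype(np.float32)); print(r)
    top=near&(P[...,2]>150)&(P[...,1]<-120); q=P[top]
    print("high z hist",np.histogram(q[:,2],bins=np.arange(150,215,3)))
    r=cv2.minAreaRect(q[:,:2].astype(np.float32)); print(r)
    blk=q[q[:,2]>np.percentile(q[:,2],98)-5]; print("block",len(blk),np.median(blk,axis=0),cv2.minAreaRect(blk[:,:2].astype(np.float32)))
```

```text
ax [0.208 0.978] yaw of +y_handle dir deg 77.98222191732704
-46 [482.012 100.454]
17.5 [495.234 162.563]
top foot 752
((468.225341796875, -191.827392578125), (144.98223876953125, 69.47161865234375), 12.970267295837402)
high z hist (array([  0,   0,   0,   0,   0,   0,   0,   0,   0,   4,   4,   8,  35,  31,  29, 111,  58,   1,   0,   0,   0]), array([150, 153, 156, 159, 162, 165, 168, 171, 174, 177, 180, 183, 186, 189, 192, 195, 198, 201, 204, 207, 210, 213]))
((466.26104736328125, -192.90914916992188), (54.53114318847656, 28.669830322265625), 11.849576950073242)
block 171 [ 476.56  -190.386  197.538] ((476.65301513671875, -190.4213409423828), (33.42338562011719, 23.923460006713867), 12.862411499023438)
scene foot 818
((482.7414245605469, -189.64291381835938), (176.04661560058594, 72.36357116699219), 14.333365440368652)
high z hist (array([  5,   3,   3,   3,   5,   0,   0,   1,   9,  12,  15,  18,  44,  34,  17, 104,  13,   0,   0,   0,   0]), array([150, 153, 156, 159, 162, 165, 168, 171, 174, 177, 180, 183, 186, 189, 192, 195, 198, 201, 204, 207, 210, 213]))
((467.4582214355469, -194.2627716064453), (55.13653564453125, 27.97997283935547), 10.525328636169434)
block 126 [ 476.811 -192.552  196.362] ((476.4075622558594, -192.48097229003906), (36.8283805847168, 24.382648468017578), 9.886710166931152)
```

Run:
```python
from h import *
np.set_printoptions(precision=1,suppress=True,linewidth=200)
P=np.load("top0_P.npy")
for (z0,z1,nm,sel) in [(200,500,"binders",P[...,1]>200),(100,200,"box",abs(P[...,1]+80)<110),(200,500,"cab",P[...,1]<-150)]:
    k=sel&(P[...,2]>z0)&(P[...,2]<z1)&(P[...,0]>380); q=P[k]
    print(nm,len(q),np.nanpercentile(q,[0.5,5,50,95,99.5],axis=0).tolist())
k=(P[...,1]>200)&(P[...,2]>60)&(P[...,0]>350)
q=P[k]; 
for y0 in range(200,420,20):
    kk=(q[:,1]>y0)&(q[:,1]<y0+20)
    if kk.any(): print(y0,q[kk].min(0),q[kk].max(0))
Rm,pos=tool()
G=np.array([495.2,162.6,49.])
# target rotation: tool x yaw -12
Rt=R.from_euler('xyz',[-np.pi/2,0,np.radians(-12)]).as_matrix()
print(Rm, "shift to above (z213)",Rm.T@(G+[0,0,164]-pos), "rotvec",np.degrees(R.from_matrix(Rm.T@Rt).as_rotvec()))
```

```text
binders 19691 [[504.0844927147314, 204.0418387398847, 201.57741570410653], [519.229547857323, 240.80942237560305, 216.89216975161162], [697.1228752536128, 328.7939013171076, 305.2023440631608], [839.9581656039451, 423.0685898965781, 353.7408546523751], [840.8300236023041, 472.6980781985384, 379.528179108408]]
box 7080 [[467.2762515024774, -188.08018646002967, 101.63868014313503], [534.1495056631192, -171.99862995782374, 118.10625192549908], [627.5063313297521, -82.61528431006869, 133.14530308930802], [840.1303798999404, 7.912738704041788, 186.96669361257295], [841.027328498138, 25.689598275689875, 198.67602159131718]]
cab 28565 [[522.024620392412, -591.8382740351416, 201.957659836642], [533.539931181247, -546.1458898518518, 220.25680775481956], [701.3133863475773, -400.68045795330727, 299.0024244620695], [840.8164769737344, -205.34037869624166, 373.04650521404767], [841.6199480066285, -155.56244533885192, 392.12668333164737]]
200 [498.6 200.   60.6] [841.3 220.  383.5]
220 [692.7 220.   60.1] [841.7 240.  384.7]
240 [692.1 240.   60.6] [841.4 260.  383.3]
260 [504.3 260.1  60. ] [841.4 280.  383.6]
280 [503.8 280.   60. ] [841.5 300.  382.8]
300 [503.8 300.   60.3] [841.7 320.  382.4]
320 [504.3 320.   60.8] [841.3 340.  382.2]
340 [503.5 340.   60.7] [841.  360.  381.7]
360 [503.4 360.   62.3] [841.2 380.  381. ]
380 [503.4 380.   60.7] [842.1 400.  380.5]
400 [503.6 400.2  67.5] [841.7 420.  369.2]
[[ 0.3 -0.  -1. ]
 [ 1.  -0.   0.3]
 [-0.  -1.   0. ]] shift to above (z213) [-265.     0.2 -436.5] rotvec [ 0.  87.1 -0. ]
```

```bash
cat >> h.py <<'E'
def go(target, yaw=None, Rt=None):
    """print shift (mm, tool axes) and rotvec (deg)"""
    Rm,pos=tool()
    if Rt is None: Rt=R.from_euler('xyz',[-np.pi/2,0,np.radians(yaw)]).as_matrix()
    s=Rm.T@(np.array(target)-pos); r=np.degrees(R.from_matrix(Rm.T@Rt).as_rotvec())
    print("shift",s.round(1),"turn",r.round(2))
E
python3 - <<'E'
from h import *
go([370,165,213],-12)
E
```

```text
shift [-2.95e+02  2.00e-01 -3.15e+02] turn [ 3.000e-02  8.705e+01 -4.000e-02]
```

```bash
python3 -m handwheel '[[[-27,0,-29,0,6.8,0,1],[-54,0,-58,0,13.6,0,1],[-80,0,-86,0,20.4,0,1],[-107,0,-115,0,27.2,0,1],[-134,0,-143,0,34,0,1]]]'
python3 - <<'E'
from h import *
print(read_state()['joints'].round(2))
go([370,165,213],-12)
E
```

```text
clock: 0.57
eef_pos: [245.8, 363.2, 213.0]
eef_rot: [-1.571, 0.001, 0.711]
wrist_force: [1.5, 0.2, -0.5]
finger_gap: 94.2
[ 0.89  0.05  1.82 -0.    1.28  0.18]
shift [-3.530e+01  1.000e-01 -2.312e+02] turn [ 5.000e-02  5.275e+01 -3.000e-02]
```

```bash
python3 -m handwheel '[[[-6,0,-39,0,7,0,1],[-12,0,-77,0,14,0,1],[-18,0,-116,0,21,0,1],[-24,0,-154,0,28,0,1],[-30,0,-192,0,35,0,1]]]'
python3 - <<'E'
from h import *
print(read_state()['joints'].round(2))
go([495.2,162.6,190],-12)
E
```

```text
clock: 0.98
eef_pos: [348.9, 196.3, 213.2]
eef_rot: [-1.572, 0.0, 0.094]
wrist_force: [-0.2, 1.4, -0.0]
finger_gap: 94.3
[ 0.42 -0.04  1.91 -0.    1.28  0.33]
shift [142.5  23.2 -47.4] turn [ 0.05 17.41 -0.  ]
```

```bash
python3 -m handwheel '[[[35,4,-12,0,5.8,0,1],[70,9,-24,0,11.6,0,1],[106,15,-35,0,17.4,0,1],[142.5,23,-47.4,0,17.4,0,1],[142.5,23,-47.4,0,17.4,0,1]]]'
python3 - <<'E'
from h import *
s=read_state(); print(s['joints'].round(2),s['eef_pos'],s['eef_rot'])
p,d=imaging.camera("wrist"); cv2.imwrite("pics/w1.png",p[:,:,::-1])
np.save("w1p.npy",p);np.save("w1d.npy",d)
E
```

```text
clock: 1.4
eef_pos: [498.7, 160.5, 187.0]
eef_rot: [-1.574, 0.003, -0.213]
wrist_force: [-1.1, -0.5, -0.3]
finger_gap: 94.1
[ 0.24  0.27  1.63 -0.    1.25  0.46] [498.72488818 160.49033432 187.00571634] [-1.57371811  0.00302631 -0.21257927]
```

View pics/w1.png

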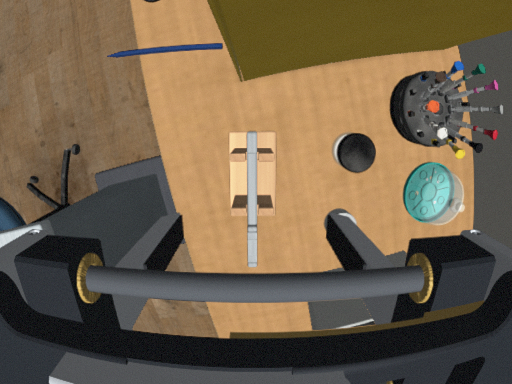

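```bash
cat >> h.py <<'E'
def wcloud(d, raw=False):
    c=imaging.get_calibration("wrist"); K=c["mtx"]; T=c["hand_eye"]
    v,u=np.mgrid[0:384,0:512]
    x=(u-K[0,2])/K[0,0]; y=(v-K[1,2])/K[1,1]; th=np.hypot(x,y); k=np.where(th>1e-9,np.tan(th)/np.maximum(th,1e-9),1)
    P=np.stack([x*k*d,y*k*d,d],-1)@T[:3,:3].T+T[:3,3]
    P[(d==0)|(th>1.4)]=np.nan
    return P   # tool frame
E
python3 - <<'E'
from h import *
np.set_printoptions(precision=2,suppress=True,linewidth=200)
p=np.load("w1p.npy").astype(int); d=np.load("w1d.npy"); P=wcloud(d); Rm,pos=tool(); W=P@Rm.T+pos
m=np.zeros((384,512),bool); m[125:272,240:265]=1
sat=p.max(-1)-p.min(-1)
print(np.nanmedian(W[100:120,160:210,2]))
k=m&(sat<45)&(W[...,2]>64)&(W[...,2]<90); 
q=P[k]; w=W[k]; print(k.sum(), np.nanmin(w,0),np.nanmax(w,0))
for a in np.arange(-100,60,8):
    j=(q[:,2]>=a)&(q[:,2]<a+8)
    if j.sum()>3: print(a,j.sum(),q[j].mean(0),q[j].std(0)[0], np.median(w[j,2]))
o=w[:,:2].mean(0); ax=np.linalg.svd(w[:,:2]-o)[2][0]; ax*=np.sign(ax[1]); t=(w[:,:2]-o)@ax
print("axis yaw",np.degrees(np.arctan2(ax[1],ax[0])),"ends",t.min(),t.max(),"eye",o+(t.min()+23.5)*ax,"mid",o+(t.min()+87)*ax,"mid2",o+(t.max()-54.5)*ax)
E
```

```text
1.1229099377615626
1277 [472.13  79.57  68.46] [509.47 217.    80.56]
-84 56 [ -2.29 110.33 -79.97] 2.7293842471006777 77.76991217197275
-76 61 [ -2.19 110.06 -72.11] 2.7294875005230117 78.06802496625232
-68 62 [ -2.24 109.96 -64.1 ] 2.64330131464107 78.06880886777246
-60 64 [ -2.22 110.09 -56.17] 2.6614224291982542 77.92576113577546
-52 66 [ -2.14 110.04 -47.98] 2.6486265171484074 78.05104930729121
-44 84 [ -2.24 112.34 -39.72] 2.61122589749296 76.65885168891748
-36 65 [ -2.1  116.08 -32.08] 2.6707518224683393 71.79492073208084
-28 69 [ -2.28 115.96 -24.07] 2.60004780487092 71.9956016231087
-20 71 [ -2.36 115.95 -15.85] 2.6214059931873477 71.93933453776181
-12 75 [ -2.66 116.28  -8.03] 2.926435396107785 71.85430276357303
-4 77 [ -2.51 116.01  -0.1 ] 2.8247538140026713 72.00707455182162
4 79 [ -2.68 116.16   7.91] 2.833851246097975 71.76078998707737
12 79 [ -2.66 116.19  15.9 ] 2.829851884662026 71.7085410053423
20 80 [ -2.61 116.04  23.85] 2.8106591940770507 71.86778233822892
28 80 [ -2.6  115.74  31.77] 2.7939811892308586 71.92971366449649
36 80 [ -2.56 112.99  39.85] 2.7532011028406416 74.77249395331975
44 88 [ -2.49 112.95  48.1 ] 2.7284938464231456 74.8385383503147
52 40 [ -2.55 113.21  54.26] 2.738595752579954 74.50124287673924
axis yaw 78.09871101880796 ends -74.13972867881553 65.61018668682247 eye [481.19 102.46] mid [494.29 164.59] mid2 [493.93 162.88]
```

```bash
python3 -m handwheel '[[[-2.5,30,1.5,0,0,0,0],[-2.5,60,1.5,0,0,0,0],[-2.5,90,1.5,0,0,0,-0.2],[-2.5,115,1.5,0,0,0,-0.2],[-2.5,130,1.5,0,0,0,-0.2]]]'
python3 - <<'E'
from h import *
go([494.3,163.3,49],-12)
E
```

```text
clock: 1.87
eef_pos: [492.1, 163.2, 55.7]
eef_rot: [-1.575, 0.006, -0.211]
wrist_force: [-0.1, -0.2, 0.1]
finger_gap: 64.3
shift [2.2 6.7 0.6] turn [ 0.21 -0.07 -0.32]
```

```bash
python3 -m handwheel '[[[2.2,6.7,0.6,0.2,0,-0.3,-0.4],[2.2,6.7,0.6,0.2,0,-0.3,-0.4],[2.2,6.7,0.6,0.2,0,-0.3,-0.4]]]'
python3 - <<'E'
from h import *
go([494.3,163.3,49],-12)
p,d=imaging.camera("wrist"); cv2.imwrite("pics/w2.png",p[:,:,::-1])
E
```

```text
clock: 2.12
eef_pos: [494.3, 163.6, 49.9]
eef_rot: [-1.571, -0.0, -0.21]
wrist_force: [0.7, -0.7, 0.4]
finger_gap: 44.2
shift [ 0.   0.9 -0.3] turn [-0.01 -0.04  0.01]
```

View pics/w2.png

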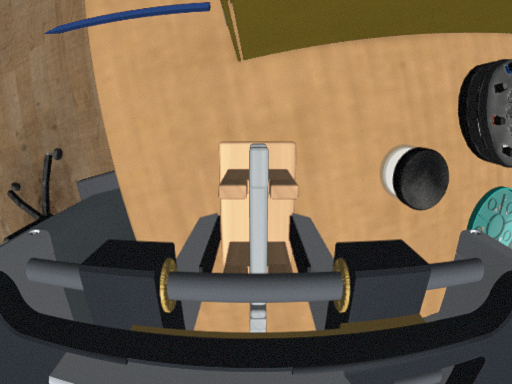

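```bash
python3 -m handwheel '[[[0.8,0.9,0,0,0,0,-0.7],[0.8,0.9,0,0,0,0,-1],[0.8,0.9,0,0,0,0,-1],[0.8,0.9,0,0,0,0,-1],[0.8,0.9,0,0,0,0,-1]]]' 45; python3 -m handwheel '[[[0,0,0,0,0,0,-1],[0,0,0,0,0,0,-1],[0,0,0,0,0,0,-1]]]'
```

```text
clock: 2.58
eef_pos: [495.7, 163.5, 49.7]
eef_rot: [-1.57, -0.002, -0.21]
wrist_force: [-0.8, 0.0, 4.1]
finger_gap: 10.0
clock: 2.83
eef_pos: [495.6, 163.5, 49.7]
eef_rot: [-1.57, -0.002, -0.21]
wrist_force: [0.3, 0.6, 1.1]
finger_gap: 9.4
```

```bash
python3 -m handwheel '[[[0,-15,0,0,0,0,-1],[0,-35,0,0,0,0,-1],[0,-70,0,0,0,0,-1],[0,-100,0,0,0,0,-1],[0,-125,0,0,0,0,-1]]]'; python3 -m handwheel '[[[0,-2,0,0,0,0,-1],[0,-2,0,0,0,0,-1]]]'
python3 - <<'E'
from h import *
# target: eye 45 mm before seat: seat (453.2,-194) stand yaw 12 ; far pre-pose eye at stand x=-29-60
th=np.radians(12); X=np.array([np.cos(th),np.sin(th)]); Y=np.array([-np.sin(th),np.cos(th)])
seat=np.array([453.1,-194.5]); eye=seat-60*X; mid=eye+63.5*Y
print(mid); go([mid[0],mid[1],174],12)
p,d=imaging.camera("wrist"); cv2.imwrite("pics/w3.png",p[:,:,::-1]);np.save("w3p.npy",p);np.save("w3d.npy",d)
p,d=imaging.camera("scene"); cv2.imwrite("pics/s3.png",p[100:250,150:350,::-1].repeat(3,0).repeat(3,1))
E
```

```text
clock: 3.25
eef_pos: [495.5, 163.5, 176.8]
eef_rot: [-1.57, -0.002, -0.21]
wrist_force: [0.6, 0.2, -0.9]
finger_gap: 9.8
clock: 3.42
eef_pos: [495.9, 163.6, 179.8]
eef_rot: [-1.568, -0.005, -0.21]
wrist_force: [0.1, -0.6, -2.4]
finger_gap: 9.8
[ 381.20875159 -144.8623288 ]
shift [ -47.8    4.8 -325.6] turn [ -0.07 -24.05   0.29]
```

View pics/w3.png

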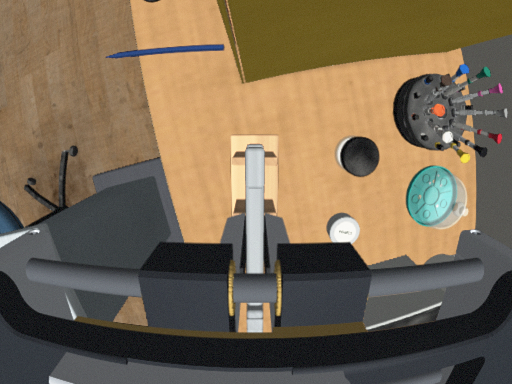

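View pics/s3.png

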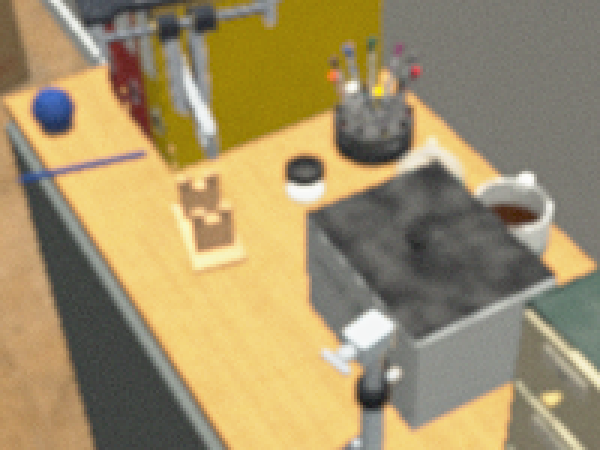

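```bash
python3 -m handwheel '[[[-20,1,-34,0,-6,0,-1],[-40,2,-68,0,-12,0,-1],[-48,3,-106,0,-18,0,-1],[-48,4,-145,0,-24,0,-1],[-48,4.8,-184,0,-24,0,-1]]]'
python3 - <<'E'
from h import *
go([381,-145,174],12)
E
```

```text
clock: 3.93
eef_pos: [407.9, -7.5, 170.9]
eef_rot: [-1.57, 0.002, 0.216]
wrist_force: [1.6, 0.0, -1.7]
finger_gap: 9.6
shift [ -55.8   -3.1 -128.6] turn [-0.05  0.39 -0.09]
```

```bash
python3 -m handwheel '[[[-20,-2,-35,0,0,0,-1],[-40,-3,-70,0,0,0,-1],[-56,-3,-105,0,0,0,-1],[-56,-3,-128,0,0,0,-1],[-56,-3,-128,0,0,0,-1]]]'; python3 -m handwheel '[[[0,0,0,0,0,0,-1],[0,0,0,0,0,0,-1],[0,0,0,0,0,0,-1]]]'
python3 - <<'E'
from h import *
go([381,-145,174],12)
for n in ("wrist","top","scene"):
    s=read_state(); p,d=imaging.camera(n); np.save(n+"4p.npy",p);np.save(n+"4d.npy",d); print(s['eef_pos'],s['eef_rot'])
    if n=="wrist": cv2.imwrite("pics/w4.png",p[:,:,::-1])
    else:
        c=p[170:270,250:384] if n=="top" else p[150:270,190:350]
        cv2.imwrite(f"pics/{n}4.png",cv2.resize(c[:,:,::-1],None,fx=5,fy=5,interpolation=cv2.INTER_CUBIC))
E
```

```text
clock: 4.35
eef_pos: [380.0, -147.5, 172.4]
eef_rot: [-1.569, 0.003, 0.212]
wrist_force: [-0.8, -0.1, -1.3]
finger_gap: 9.6
clock: 4.6
eef_pos: [379.7, -146.7, 171.6]
eef_rot: [-1.568, 0.005, 0.213]
wrist_force: [-0.0, 0.6, -0.8]
finger_gap: 9.5
shift [ 1.6 -2.4  1.4] turn [-0.16  0.22 -0.26]
[ 379.74200103 -146.68927806  171.63810026] [-1.56796292  0.00459942  0.21327302]
[ 379.88987434 -146.64665409  171.92126965] [-1.56835045  0.00415562  0.21367389]
[ 379.99735789 -146.68221087  172.11551913] [-1.56864549  0.00380543  0.21379401]
```

View pics/w4.png

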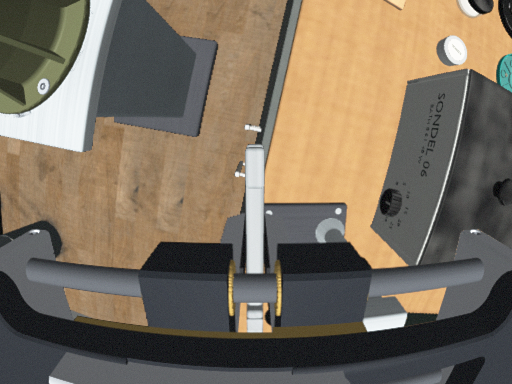

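View pics/top4.png

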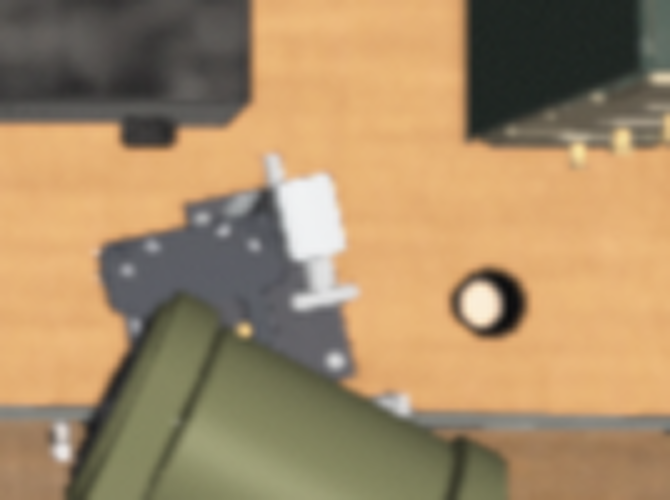

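View pics/scene4.png

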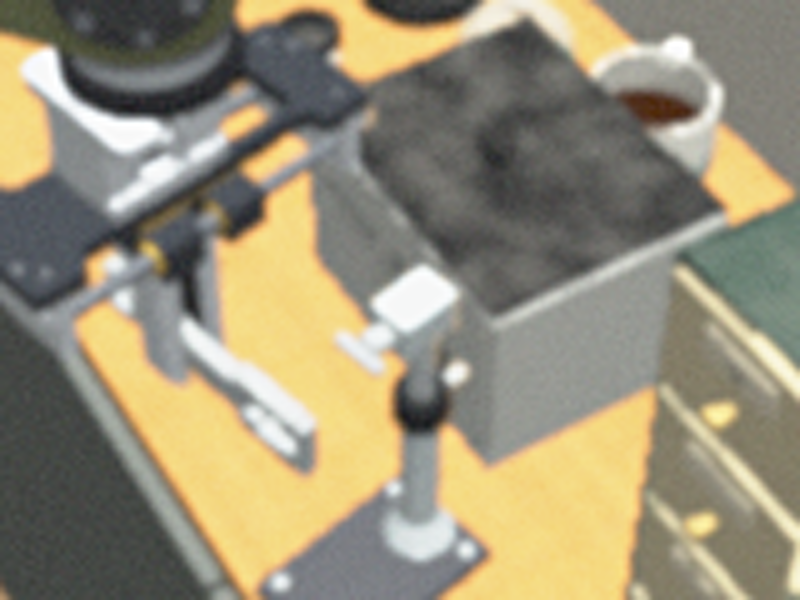

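Run:
```python
from h import *
np.set_printoptions(precision=2,suppress=True,linewidth=200)
P0=np.load("scene0_P.npy"); P=cloud("scene",np.load("scene4d.npy"))
p=np.load("scene4p.npy").astype(int); sat=p.max(-1)-p.min(-1)
th=np.radians(12); c=np.array([476.6,-191.5])+5*np.array([np.cos(th),np.sin(th)])
Rz=np.array([[np.cos(th),np.sin(th)],[-np.sin(th),np.cos(th)]])
print("bench",np.nanmedian(P0[215:222,215:230],axis=(0,1)), np.nanmedian(P[285:300,310:320],axis=(0,1)))
# spanner in rest from scene0
p0=np.load("scene0_p.npy").astype(int); s0=p0.max(-1)-p0.min(-1)
k=(s0<40)&(P0[...,2]>62)&(P0[...,2]<90)&(abs(P0[...,0]-492)<25)&(abs(P0[...,1]-145)<80); q=P0[k]
o=np.array([491.6,145.4]);ax=np.array([.2079,.9781])
t=(q[:,:2]-o)@ax; n=(q[:,:2]-o)@np.array([ax[1],-ax[0]])
for a in np.arange(-72,72,16):
    j=(t>=a)&(t<a+16)
    if j.any(): print(a,j.sum(),n[j].mean(),np.percentile(q[j,2],[50,90]))
# stand frame
def st(P): 
    xy=(P[...,:2]-c)@Rz.T; return np.concatenate([xy,P[...,2:]],-1)
S=st(P)
for nm,k in [("blocktop",(S[...,2]>193)&(S[...,0]>-22)&(S[...,0]<15)&(abs(S[...,1])<14)),
             ("crossbar",(S[...,0]<-32)&(S[...,0]>-50)&(abs(S[...,1])<22)&(S[...,2]>150)),
             ("post",(S[...,0]<-24)&(S[...,0]>-34)&(abs(S[...,1])<14)&(S[...,2]>150)),
             ("head",(S[...,0]<-60)&(S[...,0]>-130)&(S[...,1]<20)&(S[...,1]>-50)&(S[...,2]>140))]:
    q=S[k]; print(nm,k.sum()); 
    if k.sum(): print(np.percentile(q,[2,25,50,75,98],axis=0))
```

```text
bench [427.31   7.39  -1.68] [ 515.93 -327.31   -0.95]
-72 22 0.20498319519905914 [73.73 76.54]
-56 13 0.5567358476568368 [74.18 76.8 ]
-40 12 0.8378038210453788 [74.56 77.27]
-24 12 0.4217706873524065 [69.12 72.41]
-8 8 1.067691594555781 [68.41 70.57]
8 13 0.17894886443129715 [69.15 70.76]
24 11 0.4445895375294759 [67.35 70.45]
40 14 0.559989944391243 [70.5  71.29]
56 7 0.801050374782523 [71.5  73.05]
blocktop 125
[[-21.31 -12.24 193.91]
 [-14.26  -7.63 195.45]
 [ -5.29  -1.22 196.38]
 [  2.72   5.05 197.26]
 [ 11.28  11.12 198.41]]
crossbar 43
[[-42.92 -13.35 184.67]
 [-41.75  -6.09 186.25]
 [-39.17  -0.77 187.54]
 [-36.95   3.34 188.73]
 [-33.13  12.03 191.49]]
post 23
[[-33.31  -6.6  184.03]
 [-31.45  -5.32 187.55]
 [-28.36  -2.69 189.03]
 [-26.07   0.74 190.79]
 [-24.25   3.2  191.95]]
head 1032
[[-128.65  -23.16  169.82]
 [-118.87    1.29  407.43]
 [-108.75    7.88  433.88]
 [ -95.45   13.65  453.6 ]
 [ -86.67   19.51  471.62]]
```

```bash
cat > st.py <<'E'
from h import *
np.set_printoptions(precision=2,suppress=True,linewidth=200)
th=np.radians(12); c=np.array([476.6,-191.5])+5*np.array([np.cos(th),np.sin(th)])
Rz=np.array([[np.cos(th),np.sin(th)],[-np.sin(th),np.cos(th)]])
def st(P): 
    xy=(P[...,:2]-c)@Rz.T; return np.concatenate([xy,P[...,2:]],-1)
E
python3 - <<'E'
from st import *
P=cloud("scene",np.load("scene4d.npy")); S=st(P)
p=np.load("scene4p.npy")
k=(S[...,0]<-60)&(S[...,0]>-130)&(S[...,1]<60)&(S[...,1]>-50)&(S[...,2]>140)&(S[...,2]<215)
q=S[k]; print(k.sum())
for a in np.arange(-32,60,8):
    j=(q[:,1]>=a)&(q[:,1]<a+8)
    if j.any():
        z=q[j,2]; hi=z>np.percentile(z,60); print(a,j.sum(),q[j,1].min(),"x",np.percentile(q[j,0],[10,50,90]),"z",np.percentile(z,[5,25,50,75,95]))
# print the patch of labelled z and gray
v,u=np.where(k); print(u.min(),u.max(),v.min(),v.max())
g=p.mean(-1).astype(int)
np.set_printoptions(linewidth=250)
print(g[225:246,232:256])
print(np.where(k,S[...,2],0)[225:246,232:256].astype(int))
print(np.where(k,S[...,1],0)[225:246,232:256].astype(int))
E
```

```text
446
-32 10 -25.03174915706181 x [-92.96 -90.13 -87.07] z [174.03 182.29 186.28 189.99 195.7 ]
-24 48 -23.79496936383691 x [-94.49 -92.06 -86.66] z [166.92 173.41 186.73 196.62 198.35]
-16 30 -15.558699011759561 x [-94.89 -93.15 -87.79] z [168.4  174.48 193.95 197.76 198.66]
-8 34 -7.614860683574276 x [-94.91 -91.55 -86.5 ] z [168.26 171.89 192.8  197.49 199.34]
0 30 0.338986305143545 x [-94.67 -91.39 -87.3 ] z [167.98 171.23 193.06 197.82 199.14]
8 37 8.2487235715079 x [-94.69 -92.1  -87.29] z [167.94 174.14 177.45 196.35 199.03]
16 33 16.18280589123047 x [-95.1  -94.01 -88.11] z [171.56 179.29 187.9  196.81 198.8 ]
24 19 24.493160315911663 x [-95.29 -94.27 -88.23] z [174.57 177.01 184.85 191.3  192.39]
32 23 32.052359909790155 x [-95.24 -94.08 -88.64] z [175.95 182.46 190.52 191.44 192.69]
40 22 40.84016506039275 x [-95.24 -94.03 -86.32] z [177.57 184.12 190.24 191.21 193.25]
48 134 48.155829883082035 x [-105.01  -94.75  -76.17] z [172.68 184.7  192.97 204.19 212.58]
56 26 56.1577564362903 x [-107.25  -99.68  -83.37] z [176.54 186.95 193.61 204.18 212.93]
221 253 207 245
[[120 140 1
[... 5528 characters left out ...]
0   0]
 [  0   0   0   0   0   0   0   0   0   0   0   1  -2  -4  -4 -10 -11 -17 -23 -24 -23 -24   0   0]
 [  0   0   0   0   0   0   0   0   0   0   0   0  -2  -5  -9 -11 -13 -19 -22 -22 -24 -23   0   0]
 [  0   0   0   0   0   0   0   0   0   0   0   0   0  -5  -9 -11 -14 -18 -23 -24 -23 -22   0   0]
 [  0   0   0   0   0   0   0   0   0   0   0   0   0   0   0 -11 -15   0 -21 -24 -22 -22   0   0]
 [  0   0   0   0   0   0   0   0   0   0   0   0   0   0   0   0 -14 -16 -21 -22 -23 -23   0   0]
 [  0   0   0   0   0   0   0   0   0   0   0   0   0   0   0   0   0 -17 -22 -23 -24 -23   0   0]
 [  0   0   0   0   0   0   0   0   0   0   0   0   0   0   0   0   0   0 -21 -23   0   0   0   0]]
```

```bash
python3 -m handwheel '[[[10,-3.4,-0.6,-0.1,0.2,-0.2,-1],[22,-3.4,-0.6,-0.1,0.2,-0.2,-1],[32,-3.4,-0.6,-0.1,0.2,-0.2,-1],[36,-3.4,-0.6,-0.1,0.2,-0.2,-1],[36,-3.4,-0.6,-0.1,0.2,-0.2,-1]]]'; python3 -m handwheel '[[[0,0,0,0,0,0,-1],[0,0,0,0,0,0,-1]]]'
python3 - <<'E'
from st import *
s=read_state(); p,d=imaging.camera("scene"); np.save("scene5p.npy",p);np.save("scene5d.npy",d)
pos=s['eef_pos']; print(pos,s['eef_rot'],"stand",st(pos[None]))
cv2.imwrite("pics/scene5.png",cv2.resize(p[190:260,210:300,::-1],None,fx=8,fy=8,interpolation=cv2.INTER_CUBIC))
S=st(cloud("scene",d))
k=(S[...,2]>194)&(S[...,0]>-20)&(S[...,0]<11)&(abs(S[...,1])<10); print("block top z",np.median(S[k],axis=0),k.sum())
x0=st(pos[None])[0,0]
k=(abs(S[...,0]-x0)<4)&(S[...,1]<14)&(S[...,1]>-18)&(S[...,2]>193)&(S[...,2]<208); print("head top",np.median(S[k],axis=0),k.sum())
k=(abs(S[...,0]-x0)<4)&(S[...,1]<-16)&(S[...,1]>-30)&(S[...,2]<194)&(S[...,2]>175); print("head end",np.median(S[k],axis=0),k.sum())
E
```

```text
clock: 5.17
eef_pos: [416.3, -139.3, 175.2]
eef_rot: [-1.57, 0.0, 0.211]
wrist_force: [0.2, -0.5, -1.2]
finger_gap: 9.7
clock: 5.33
eef_pos: [416.2, -139.2, 175.0]
eef_rot: [-1.57, 0.001, 0.212]
wrist_force: [-0.4, 1.0, -1.2]
finger_gap: 9.7
[ 416.22 -139.21  175.03] [-1.57  0.    0.21] stand [[-53.19  63.7  175.03]]
block top z [ -5.02  -0.21 196.71] 94
head top [-53.55  -3.32 200.94] 42
head end [-54.23 -23.68 184.56] 19
```

View pics/scene5.png

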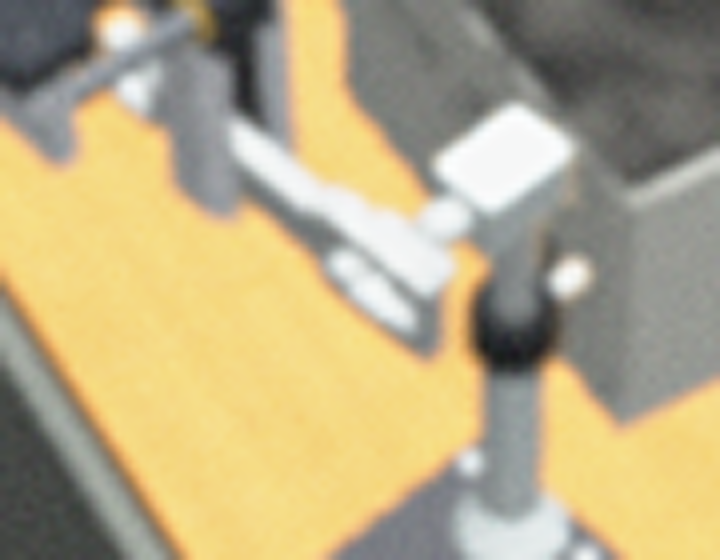

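```bash
python3 -m handwheel '[[[2,-0.8,-0.2,0,0,0,-1],[4,-0.8,-0.2,0,0,0,-1],[6,-0.8,-0.2,0,0,0,-1],[8,-0.8,-0.2,0,0,0,-1]]]';python3 -m handwheel '[[[1,0,0,0,0,0,-1],[2,0,0,0,0,0,-1],[3,0,0,0,0,0,-1]]]'
```

```text
clock: 5.72
eef_pos: [424.2, -137.8, 176.0]
eef_rot: [-1.57, 0.001, 0.211]
wrist_force: [-0.6, 0.7, -1.8]
finger_gap: 9.7
clock: 5.97
eef_pos: [427.2, -137.2, 175.9]
eef_rot: [-1.57, 0.001, 0.211]
wrist_force: [0.2, 0.1, -1.7]
finger_gap: 9.7
```

```bash
python3 -m handwheel '[[[1.5,0,0,0,0,0,-1],[3,0,0,0,0,0,-1],[4.5,0,0,0,0,0,-1],[6,0,0,0,0,0,-1]]]'; python3 -m handwheel '[[[1.5,0,0,0,0,0,-1],[3,0,0,0,0,0,-1],[5,0,0,0,0,0,-1],[7,0,0,0,0,0,-1],[7,0,0,0,0,0,-1]]]';  python3 - <<'E'
from st import *
s=read_state(); p,d=imaging.camera("scene"); np.save("scene6p.npy",p);np.save("scene6d.npy",d)
pos=s['eef_pos']; print(pos,s['eef_rot'],s['joints'],"stand",st(pos[None]))
cv2.imwrite("pics/scene6.png",cv2.resize(p[190:260,210:300,::-1],None,fx=8,fy=8,interpolation=cv2.INTER_CUBIC))
E
```

```text
clock: 6.3
eef_pos: [433.2, -135.9, 175.9]
eef_rot: [-1.57, 0.001, 0.211]
wrist_force: [-0.4, 0.5, -1.4]
finger_gap: 9.9
clock: 6.72
eef_pos: [440.4, -134.3, 175.9]
eef_rot: [-1.57, 0.001, 0.211]
wrist_force: [1.3, 0.1, -0.8]
finger_gap: 9.5
[ 440.38 -134.33  175.91] [-1.57  0.    0.21] [-0.38  0.14  1.81  0.    1.19 -0.59] stand [[-28.54  63.45 175.91]]
```

View pics/scene6.png

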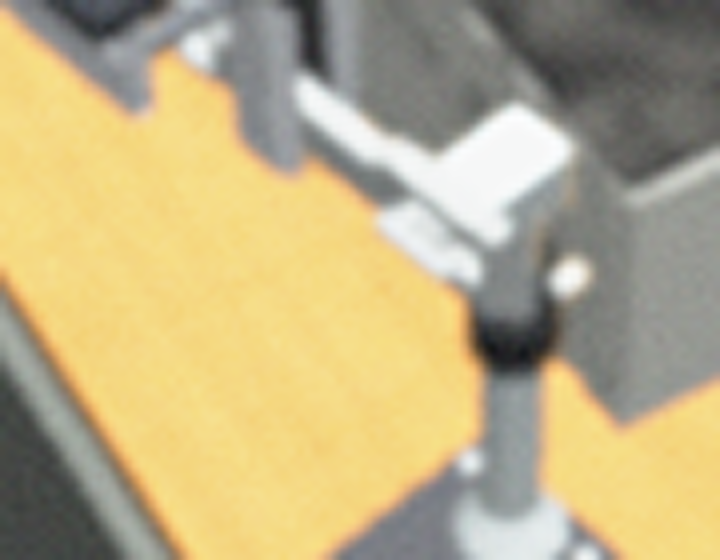

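```bash
python3 -m handwheel '[[[-0.4,5.5,-1.1,-5,0,0,-1],[-0.4,10.8,-2.7,-10,0,0,-1],[-0.4,16,-4.8,-15,0,0,-1],[-0.4,21,-7.3,-20,0,0,-1],[-0.4,21,-7.3,-20,0,0,-1]]]'
cat > piv.py <<'E'
from st import *
# pivot = peg axis point in world (stand x -29,y 63.45-63.2): from measured pose before the turn
Rm,pos=tool(); s=read_state()
piv=np.array([440.38,-134.33,175.91])+R.from_euler('xyz',[-np.pi/2,0,0.2115]).as_matrix()@np.array([-0.4,-10.3,-63.2])
pt=Rm.T@(piv-pos); a=np.degrees(np.arctan2(pt[1]*0+Rm[2,2],Rm[2,1]))
print("joints",s['joints'].round(2),"force",s['wrist_force'].round(1),"eye err tool",(pt-[0,-10.3,-63.2]).round(1),"tool z down angle",np.degrees(np.arcsin(-Rm[2,2])).round(1))
print("stand",st(pos[None]))
for al in (5,10,15,20,25):
    Rx=R.from_euler('x',-al,degrees=True).as_matrix(); print(al,(pt-Rx@np.array([0,-10.3,-63.2])).round(1))
E
python3 piv.py
```

```text
clock: 7.18
eef_pos: [440.5, -140.6, 153.6]
eef_rot: [-1.922, 0.003, 0.213]
wrist_force: [-0.5, -0.2, -1.9]
finger_gap: 9.7
joints [-0.21  0.11  1.94 -0.39  0.98 -0.22] force [-0.5 -0.2 -1.9] eye err tool [ 0.6 -0.6 -1.6] tool z down angle 20.1
stand [[-29.72  57.32 153.64]]
5 [ 0.6  4.8 -2.7]
10 [ 0.6 10.2 -4.3]
15 [ 0.6 15.4 -6.4]
20 [ 0.6 20.4 -8.9]
25 [  0.6  25.1 -11.9]
```

```bash
python3 -m handwheel '[[[0.6,4.8,-2.7,-5,0,0,-1],[0.6,10.2,-4.3,-10,0,0,-1],[0.6,15.4,-6.4,-15,0,0,-1],[0.6,20.4,-8.9,-20,0,0,-1],[0.6,20.4,-8.9,-20,0,0,-1]]]'; python3 piv.py
```

```text
clock: 7.6
eef_pos: [443.2, -155.2, 135.9]
eef_rot: [-2.273, 0.007, 0.213]
wrist_force: [-0.3, 0.2, -2.6]
finger_gap: 9.8
joints [-0.06  0.18  2.04 -0.89  0.93  0.28] force [-0.3  0.2 -2.6] eye err tool [ 0.8 -0.9 -1.5] tool z down angle 40.2
stand [[-30.09  42.43 135.94]]
5 [ 0.8  4.6 -2.6]
10 [ 0.8 10.  -4.2]
15 [ 0.8 15.2 -6.3]
20 [ 0.8 20.1 -8.8]
25 [  0.8  24.9 -11.8]
```

```bash
python3 -m handwheel '[[[0.5,0,-1,0,0,0,-1],[0.5,0,-1,0,0,0,-0.7],[0.5,0,-1,0,0,0,-0.4],[0.5,0,-1,0,0,0,-0.4],[0.5,0,-1,0,0,0,-0.4]]]'
python3 - <<'E'
from st import *
s=read_state(); print(s['joints'].round(2))
p,d=imaging.camera("scene"); np.save("scene7p.npy",p);np.save("scene7d.npy",d)
cv2.imwrite("pics/scene7.png",cv2.resize(p[180:290,200:310,::-1],None,fx=5,fy=5,interpolation=cv2.INTER_CUBIC))
E
```

```text
clock: 8.02
eef_pos: [444.1, -156.2, 137.1]
eef_rot: [-2.272, 0.006, 0.212]
wrist_force: [0.2, -0.5, 0.0]
finger_gap: 27.4
[-0.07  0.18  2.04 -0.89  0.93  0.27]
```

View pics/scene7.png

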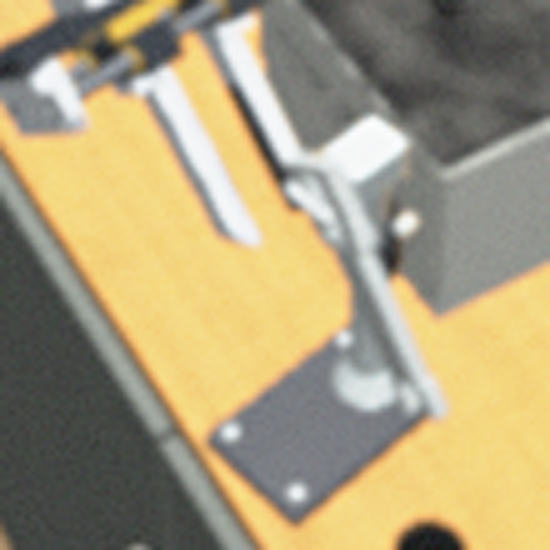

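Released; the handle has swung past vertical and the crossbar is in front of the head. I'll back the gripper away along its own axis and let the spanner settle.

```bash
python3 -m handwheel '[[[0,-15,0,0,0,0,-0.4],[0,-35,0,0,0,0,-0.4],[0,-60,0,0,0,0,-0.4],[0,-80,0,0,0,0,-0.4],[0,-80,0,0,0,0,-0.4]]]'; python3 -m handwheel '[[[0,0,0,0,0,0,-0.4],[0,0,0,0,0,0,-0.4],[0,0,0,0,0,0,-0.4],[0,0,0,0,0,0,-0.4],[0,0,0,0,0,0,-0.4]]]'; python3 -m handwheel '[[[0,-20,0,0,0,0,-0.4],[0,-40,0,0,0,0,-0.4],[0,-40,0,0,0,0,-0.4],[0,-40,0,0,0,0,-0.4],[0,-40,0,0,0,0,-0.4]]]';python3 - <<'E'
from st import *
s=read_state(); print(s['joints'].round(2))
p,d=imaging.camera("scene"); np.save("scene8p.npy",p);np.save("scene8d.npy",d)
cv2.imwrite("pics/scene8.png",cv2.resize(p[180:290,200:310,::-1],None,fx=5,fy=5,interpolation=cv2.INTER_CUBIC))
E
```

```text
clock: 8.48
eef_pos: [434.3, -104.2, 200.9]
eef_rot: [-2.272, 0.002, 0.214]
wrist_force: [1.0, -0.3, 0.2]
finger_gap: 28.0
clock: 8.9
eef_pos: [434.1, -104.6, 200.3]
eef_rot: [-2.272, 0.003, 0.213]
wrist_force: [-0.3, -0.2, -0.0]
finger_gap: 28.0
clock: 9.32
eef_pos: [428.6, -79.8, 230.0]
eef_rot: [-2.272, 0.004, 0.213]
wrist_force: [-0.3, 0.2, -0.3]
finger_gap: 28.3
[ 0.12  0.01  1.96 -0.76  1.21  0.21]
```

View pics/scene8.png

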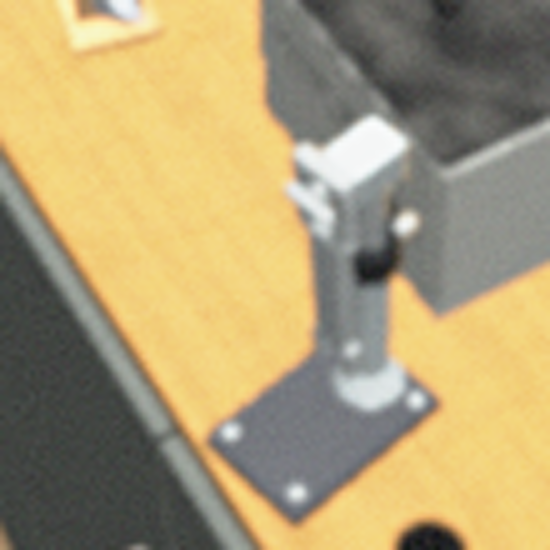

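```bash
python3 -m handwheel '[[[0,0,0,0,0,0,-0.4],[0,0,0,0,0,0,-0.4],[0,0,0,0,0,0,-0.4],[0,0,0,0,0,0,-0.4],[0,0,0,0,0,0,-0.4]]]'; python3 -m handwheel '[[[0,0,0,0,0,0,-0.4],[0,0,0,0,0,0,-0.4],[0,0,0,0,0,0,-0.4],[0,0,0,0,0,0,-0.4],[0,0,0,0,0,0,-0.4]]]';python3 -m handwheel '[[[0,0,0,0,0,0,-0.4],[0,0,0,0,0,0,-0.4],[0,0,0,0,0,0,-0.4],[0,0,0,0,0,0,-0.4],[0,0,0,0,0,0,-0.4]]]'
python3 - <<'E'
from st import *
p8=np.load("scene8p.npy").astype(int)
p,d=imaging.camera("scene"); np.save("scene9p.npy",p)
pt,dt=imaging.camera("top"); 
p2,d2=imaging.camera("scene")
sl=(slice(200,270),slice(250,290))
print("diff",abs(p.astype(int)-p8)[sl].mean(),abs(p2.astype(int)-p8)[sl].mean(),abs(p2.astype(int)-p8)[sl].max())
S=st(cloud("scene",d2))
k=(S[...,0]<-27)&(S[...,0]>-42)&(abs(S[...,1])<40)&(S[...,2]<172)&(S[...,2]>50)
q=S[k]; print(k.sum())
for z in range(55,205,10):
    k=(S[...,0]<-23.5)&(S[...,0]>-45)&(abs(S[...,1])<40)&(abs(S[...,2]-z)<5); 
    if k.sum(): print(z,k.sum(),np.percentile(S[k],[10,50,90],axis=0)[:,:2].T.ravel())
a=cv2.resize(pt[170:270,250:370,::-1],None,fx=5,fy=5,interpolation=cv2.INTER_CUBIC); cv2.imwrite("pics/top9.png",a)
P0=np.load("top0_P.npy"); P=cloud("top",dt)
print("loupe/tin/jar px change",[abs(pt.astype(int)-np.load("top0_p.npy"))[s].mean() for s in [(slice(222,240),slice(338,358)),(slice(150,170),slice(154,176)),(slice(162,182),slice(190,210))]])
E
```

```text
clock: 9.78
eef_pos: [428.5, -79.9, 229.8]
eef_rot: [-2.272, 0.004, 0.213]
wrist_force: [0.2, -0.3, 0.3]
finger_gap: 28.3
clock: 10.2
eef_pos: [428.5, -79.9, 229.8]
eef_rot: [-2.272, 0.004, 0.213]
wrist_force: [0.2, -0.2, 0.1]
finger_gap: 28.4
clock: 10.62
eef_pos: [428.5, -79.9, 229.9]
eef_rot: [-2.272, 0.004, 0.213]
wrist_force: [0.0, 0.4, 0.2]
finger_gap: 28.1
diff 2.1691666666666665 2.184285714285714 13
228
65 13 [-33.36 -29.86 -26.98 -20.8  -17.84   1.57]
75 19 [-33.87 -31.67 -25.5  -20.88 -16.07   2.53]
85 23 [-34.37 -32.29 -26.41 -19.47 -14.85   0.21]
95 22 [-34.53 -32.72 -28.67 -16.15 -11.42   2.4 ]
105 20 [-34.47 -32.89 -27.69 -15.07 -10.22   0.12]
115 21 [-34.24 -33.27 -27.24 -14.6  -10.9    2.12]
125 21 [-33.85 -33.07 -29.76 -14.63  -8.09   2.41]
135 25 [-34.11 -33.1  -29.32 -13.74  -5.31   4.52]
145 26 [-34.22 -32.88 -26.78 -13.3  -10.42   3.72]
155 21 [-33.82 -32.97 -32.11 -11.55  -1.42   6.98]
165 33 [-33.8  -32.96 -30.33 -18.37  -7.72   9.4 ]
175 16 [-33.51 -32.12 -26.61 -17.33 -16.   -10.93]
185 65 [-41.2  -35.77 -29.68 -15.88  -2.6   10.81]
195 41 [-34.04 -32.58 -27.83 -16.43  -4.25  11.54]
loupe/tin/jar px change [np.float64(6.913888888888889), np.float64(5.952272727272727), np.float64(7.135)]
```

View pics/top9.png

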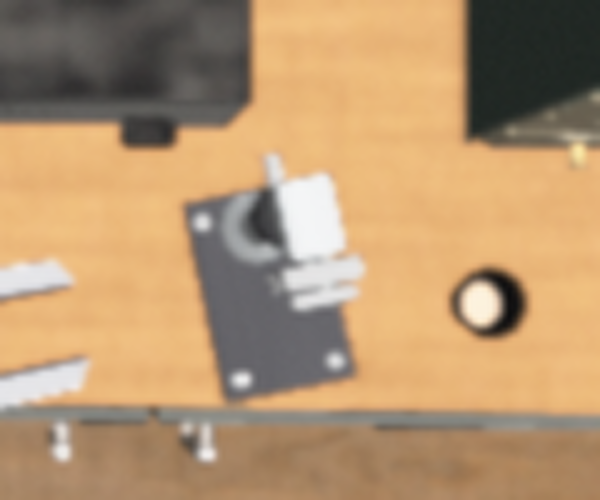

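Run:
```python
from st import *
p,d=imaging.camera("scene"); np.save("scene10p.npy",p)
S=st(cloud("scene",d))
zs=[];lo=[];hi=[]
for z in range(62,172,8):
    k=(S[...,0]<-29.5)&(S[...,0]>-38)&(S[...,1]>-40)&(S[...,1]<25)&(abs(S[...,2]-z)<5)
    if k.sum()>4: 
        y=S[k][:,1]; print(z,k.sum(),y.min(),np.median(y),y.max()); zs.append(z);lo.append(y.min());hi.append(y.max())
k=(S[...,0]<-31)&(S[...,0]>-38)&(abs(S[...,1])<35)&(S[...,2]<158)&(S[...,2]>72); q=S[k]
# restrict and PCA-ish fit
A=np.polyfit(q[:,2],q[:,1],1); print("slope dy/dz",A, len(q))
k=(S[...,2]>185)&(S[...,2]<210)&(S[...,0]<-24)&(S[...,0]>-35); print("head top z",np.percentile(S[k][:,2],[50,90,98]))
cv2.imwrite("pics/scene10.png",cv2.resize(p[195:270,240:300,::-1],None,fx=8,fy=8,interpolation=cv2.INTER_CUBIC))
```

```text
62 5 -19.443340847975794 -0.44849344915628025 3.515574673747041
70 13 -21.34627907259929 -14.300123958456139 3.9268984648397263
78 15 -20.601810776028923 -14.058006708397489 3.926006817261886
86 17 -19.51108438190955 -10.949895297810242 3.8154398742180557
94 17 -16.013501918529716 -8.446783629415952 3.5291434160394677
102 19 -15.502499544191812 -7.078400222067288 3.2178011300628206
110 17 -15.713106797967875 -7.28482501791193 2.7496562663367556
118 15 -15.713106797967875 -7.325426045347895 2.677218331679107
126 19 -15.263459443903615 -4.054645824226158 7.908909395390356
134 19 -14.64437868731004 -4.536230121890918 6.658362357158252
142 20 -13.290533018364233 -4.885313633132799 6.82942618367693
150 19 -12.34699771355622 -3.681470442997091 6.369559868683276
158 30 -16.827350179115484 -1.0665825623239598 12.57189669056116
166 23 -17.52044640837199 -1.7475607792860013 15.432049461677504
slope dy/dz [  0.08 -14.68] 143
head top z [198.72 206.36 209.57]
```

View pics/scene10.png

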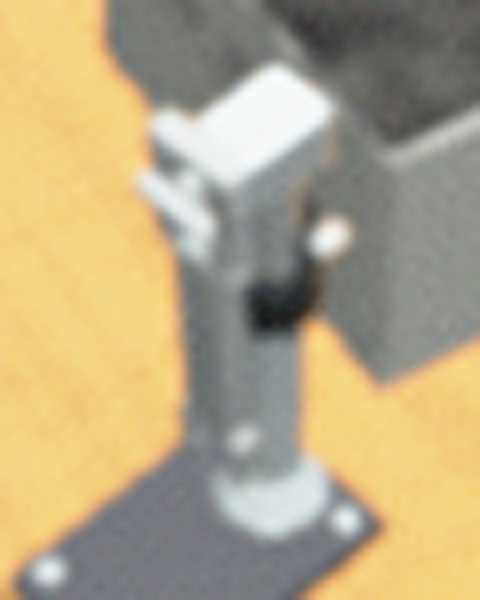

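Run:
```python
from st import *
Rm,pos=tool()
p,d=imaging.camera("wrist"); np.save("w11p.npy",p); np.save("w11d.npy",d)
cv2.imwrite("pics/w11.png",p[:,:,::-1])
W=wcloud(d)@Rm.T+pos; S=st(W)
k=(S[...,0]<-20)&(S[...,0]>-50)&(abs(S[...,1])<40)&(S[...,2]>50)&(S[...,2]<215)
print(k.sum())
for z in range(60,215,8):
    j=k&(abs(S[...,2]-z)<4)
    if j.sum()>3: q=S[j]; print(z,j.sum(),np.percentile(q,[5,50,95],axis=0)[:,:2].T.ravel())
```

```text
1211
68 34 [-33.11 -28.76 -24.42   6.66   7.39   8.28]
76 36 [-33.01 -28.73 -24.44   7.22   7.84   8.58]
84 51 [-32.93 -28.1  -24.44   4.61   6.43   8.24]
92 39 [-32.83 -28.05 -24.44   4.52   5.49   6.5 ]
100 41 [-32.74 -29.16 -24.46   5.17   6.04   7.09]
108 41 [-32.6  -27.98 -24.48   5.37   6.48   7.48]
116 45 [-32.51 -29.06 -24.5    6.11   6.95   7.69]
124 46 [-32.43 -29.02 -24.52   6.26   7.38   8.37]
132 50 [-33.42 -28.97 -24.54   5.84   7.84   8.82]
140 52 [-33.31 -28.92 -24.55   6.57   8.42   9.32]
148 59 [-33.2  -28.88 -24.57   6.87   8.74   9.8 ]
156 28 [-33.   -28.82 -24.62   9.29  14.74  16.08]
164 64 [-32.9  -27.78 -23.64  14.56  15.54  16.85]
172 65 [-32.79 -28.73 -23.68  15.55  16.91  17.7 ]
180 84 [-32.71 -27.69 -20.59   6.34  16.92  17.91]
188 206 [-41.14 -34.7  -21.5   -7.76  13.34  18.26]
196 99 [-33.47 -27.63 -20.55   0.37  17.46  18.95]
204 171 [-32.59 -28.49 -23.6  -11.87   5.74  18.06]
```

View pics/w11.png

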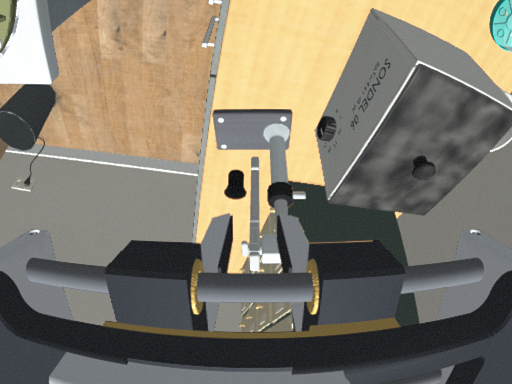

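Run:
```python
from h import *
s=read_state(); print(s['clock'],s['wrist_force'],abs(s['qd']).max()); print(order.sign_off())
```

```text
10.8667 [-1.19216282  0.50776429 -0.19984032] 0.0022142639441552875
the job is handed in; nothing more can be done
None
```

I hung the spanner on the T-headed peg and handed the job in at 10.9 s; sign-off reported no verdict.

**What I did**
- I gripped the spanner at mid-handle and lifted it clear of the rest.
- The cameras put the peg's axis about 185 mm high.
- I slid the eye past the crossbar with the handle level. The wrist showed no contact force above its noise.
- I turned the handle down about 40° round the peg. Joint 4 was then close to its limit, so I opened the fingers there and the handle swung down the rest of the way by itself.

**Last checks**
- **Position:** the eye centre is about 28.5 mm before the column axis, within about 1 mm sideways and about 180 mm high. That matches the seated position.
- **Handle angle:** it leans about 0.06 rad from vertical by the wrist camera, against a limit of 0.2 rad. The scene camera's coarser depth gave 0.05 to 0.1 rad.
- **At rest:** scene pictures over about 1.5 s showed no motion beyond image noise.
- **Clear of the robot:** the gripper stood well away and touched nothing.
- **Bystanders:** the loupe stayed at the same pixel in the top view. For the tin and jar I only have a small average pixel change in the top view (6 to 7 grey levels), with no position check. The robot never touched any of the three.

**One disagreement:** the scene camera's reading of the head's top edge was scattered, from 199 to 209 mm, because block pixels were mixed in. I relied on the wrist camera's 204 mm, which fits the seated position.

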